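Lock the loose pantry caddy

ROBOT

A 6-joint arm with a two-finger parallel gripper is mounted at the origin on the work surface. World frame = base frame: x ahead of the robot, y to its left, z up, the work surface at z = 0. Lengths are in m, angles in rad, forces in N, time in s.
With the tool pointing down it reaches from about 0.25 to 0.775 m from the base axis. Payload 4 kg.
Tool frame: the origin (TCP) lies between the finger pads; the fingertips stand 25 mm ahead of it and the grasp point (between the pads) lies 6 mm ahead of it (robot.tip_reach is the z of the fingertips in the tool frame, in m); z points along the fingers, y is the line along which they close (so a half turn about z gives the same grasp; the last joint's range is limited). The gripper opens to 94 mm and grips with 3 to 60 N. Pads are 16 mm wide; open, the fingers measure 119 mm over their backs; the gripper's body (75 mm by 177 mm) begins 78 mm behind the grasp point.
Start: joints at [1.22, 0.087, 1.371, -0, 1.684, -0.103], TCP at [0.135, 0.533, 0.231] pointing down, gripper open.
Joint ranges: [-3.1, 3.1], [-0.76, 2.03], [0.27, 2.55], [-1.08, 4.22], [0.17, 2.65], [-2.57, 2.57]. Speed limits (rad/s): [2.79, 2.79, 3.14, 3.14, 3.14, 3.14].

INTERFACE

Orientations are given as [roll, pitch, yaw] about the fixed x, y, z axes, in that order (R = Rz(yaw) Ry(pitch) Rx(roll)).
In Python, from bench import robot gives the robot as it stands. The module is installed in compiled form; this text tells all that it offers.
- The arm moves only by the shell command python3 -m handwheel 'ROWS'. ROWS is JSON, a list of rows, each a list of 3 entries, a list of its own where there are three numbers: the turn, a rotation vector about the world's x, y, z in units of 90 degrees (1.0 is 90 degrees), then the shift along the world's x, y, z in units of 0.05 m (1.0 is 0.05 m), then the closure, from 0 (fully open) to 1 (shut). A call has 1 to 5 rows; each row shifts and turns the commanded pose from where the row before left it; what a row does not reach is not made up. A row lasts 1/10 s, in which the tool goes at most 50 mm and 8.59 degrees, less where a joint would pass 70% of its speed; a pose out of reach is approached as far as the arm can. A call with a number of a shift or a turn outside -1 to 1 is refused whole. A call with a gripper value outside its range is refused whole. The fingers move at their own pace and stop on an object; the grip force is fixed at half the most. Time passes only in rows, so rows that do not move let the fingers close. It gives the time, the measured TCP pose, the force, the opening and the grip force at its end, in the units of the state.
- robot.get_obs(): the state, without advancing time (a new reading comes with each control period).
- robot.snapshot(name): name is "side" or "top" or "wrist"; returns (picture, depth): 400x640x3 uint8, red, green, blue; 400x640 float32, m along the optical axis (not along the pixel's ray), 0 where there is no reading.
- robot.calibration(name): a dict with "mtx" (3x3 intrinsics, pixels), "extrinsics" (4x4, takes a point from camera to world coordinates); the wrist camera has in their place "hand_eye" (4x4, takes a point from camera to tool coordinates, whose origin is the TCP and whose axes are the flange's). Camera axes: x right, y down, z forward; pixel columns grow to the right and rows downward; lengths in m; the calibration is good to about 2 mm. The wrist camera is an equidistant fisheye: a pixel r from the principal point sees the ray r / f radians off the axis. A picture is of the moment at which its call begins: read the wrist's pose just before it. calibration takes no time and is no camera call.
- robot.close_job(): hands the job in; it is judged then, once.
Trained networks look in the newest picture that a camera, given by its name, has taken for a name from the list of things; names that differ only in an ending like _2 or _b are one class to them, and where a whole thing is asked for, a point or a joint stands for the part that bears it (a point fixed in the world has none). Each returns a list of dicts, best first, with "p" (0 to 1); they miss things now and then, are a little off and sometimes report something else, mostly with a low value. They report only what shows in the picture. A call takes as long as a camera call.
- robot.boxes_of(query, camera): "bbox" ([left, top, right, bottom] in pixels, round what is visible of it).
The state is a dict: "time": time; "joint_positions": joint angles; "qvel": joint speeds; "joint_torque": joint torques, N m; "tool_pos": TCP position; "ee_rot": TCP orientation; "wrist_force": force on the tool from outside, world axes, zero at the start; "wrist_torque": the same for the moment, N m; "width": finger opening in m; "finger_force": force on a finger pad.
Only numpy, scipy, OpenCV 4.12 (cv2) and the standard library are available. Lean on these libraries where they do the work, as an engineer would, in place of code of your own. Each camera call takes 0.05 s, during which the arm holds its last target. There are 200 camera calls.

TASK

Two bamboo caddies stand on the pantry counter, each made of two trays joined by a steel cam latch. One is already drawn tight; on the other there is still a gap between the two trays. Turn the latch of the gapped one a quarter turn clockwise (seen from above), all the way to its stop, so that its trays are drawn tight together, leave the other caddy locked, and let go.

Things in the scene. Friction and masses are not known exactly. Their poses are not given: they have to be found in the camera images.
- latch1_grip (a point): Wing of the open latch, on the caddy with the gap: an upright steel bar 56 mm long, 14 thick, 40 tall, on a round hub, turning about the vertical. The point is on the axis, 17 mm below the wing's top, 113 above the counter; hub and pin reach to 27 mm below it, the can in the far tray (about 135 mm off) to 10 mm below. It turns with the wing: y along the wing, x across its thickness, z up.
- latch1 (a joint): Angle of that latch: 0 open (wing along the seam between the trays), 1.5 rad at its stop, locked (wing across the seam, a curved hook round the steel pin of the other tray). It grows clockwise seen from above, starts between 0 and 0.15, needs about 0.25 N m and stays where it is left.
- tray1 (a joint): How far the far tray (the one on the side away from the robot) of that caddy has been drawn in by the latch: 0 m with the 14 mm gap open, 0.014 m when the trays meet. It moves in step with the latch angle; the stiff cam holds it against pushing.
- latch2 (a joint): Angle of the latch on the other caddy, same make and size (each caddy about 310 x 150 mm and 75 mm high, latch in its middle on top), already locked: 1.5 rad at its stop. It is to stay locked.

How it is judged:
At the end, for the whole second after the job is handed in: The open latch has been turned to within 10 degrees of its stop (above 1.32 rad), the gap between its trays is under 2 mm, and the other latch is still within 10 degrees of its stop (value of joint each of latch1, latch2 above 1.32 rad and value of joint tray1 above 0.012 m); the robot touches nothing.
It fails at once if the latch that was already locked is turned back by more than 15 degrees (value of joint latch2 below 1.24 rad).
It also fails if it takes over 35 s, if anything falls off the work surface, if the arm or the gripper's body presses on something with over 40 N, if the wrist force passes 120 N, or if a joint passes its speed limit or range.

## Working session

There is one attempt and no reset: what is moved stays moved. The work goes in short steps, Python scripts to look and compute and a shell command to move; the robot and the scene stay as the last step left them, time stands still between calls to the robot, and variables do not carry over. Pictures are saved under pics/ and viewed, at most 10 in all, crops included, and the job is handed in when it is done.

```bash
mkdir -p pics
cat > h.py <<'E'
import numpy as np, cv2
from bench import robot
def cloud(name):
    img,d=robot.snapshot(name); c=robot.calibration(name); K=np.array(c["mtx"]); T=np.array(c["extrinsics"])
    v,u=np.mgrid[:400,:640]; P=np.stack([(u-K[0,2])/K[0,0]*d,(v-K[1,2])/K[1,1]*d,d],-1)
    W=P@T[:3,:3].T+T[:3,3]; W[d==0]=np.nan
    return img,W
E
python3 - <<'E'
from h import *
img,W=cloud("top"); cv2.imwrite("pics/top.png",img[:,:,::-1]); np.save("top.npy",W)
for q in ("latch1","latch1_grip","latch2"):
    for b in robot.boxes_of(q,"top")[:3]:
        l,t,r,bo=map(int,b["bbox"]); w=W[t:bo,l:r].reshape(-1,3); w=w[(w[:,2]>.118)&(w[:,2]<.14)]
        print(q,b,len(w),np.nanmean(w,0) if len(w) else "")
        if len(w)>10: print(np.linalg.eigh(np.cov(w[:,:2].T)))
print(robot.get_obs())
E
```

```text
latch1 {'bbox': [420.4, 196.5, 474.4, 240.0], 'p': 0.88} 270 [ 0.51160259 -0.22249215  0.12749188]
EighResult(eigenvalues=array([1.63013590e-05, 2.55606239e-04]), eigenvectors=array([[-0.99073543,  0.13580615],
       [ 0.13580615,  0.99073543]]))
latch1 {'bbox': [192.8, 186.9, 237.4, 231.5], 'p': 0.75} 290 [0.54372477 0.21803812 0.12735749]
EighResult(eigenvalues=array([1.72669941e-05, 2.54404301e-04]), eigenvectors=array([[ 0.08997623, -0.99594391],
       [-0.99594391, -0.08997623]]))
latch1_grip {'bbox': [420.2, 192.5, 472.3, 237.9], 'p': 0.84} 270 [ 0.51160259 -0.22249215  0.12749188]
EighResult(eigenvalues=array([1.63013590e-05, 2.55606239e-04]), eigenvectors=array([[-0.99073543,  0.13580615],
       [ 0.13580615,  0.99073543]]))
latch2 {'bbox': [420.4, 196.5, 474.4, 240.0], 'p': 0.88} 270 [ 0.51160259 -0.22249215  0.12749188]
EighResult(eigenvalues=array([1.63013590e-05, 2.55606239e-04]), eigenvectors=array([[-0.99073543,  0.13580615],
       [ 0.13580615,  0.99073543]]))
latch2 {'bbox': [192.8, 186.9, 237.4, 231.5], 'p': 0.75} 290 [0.54372477 0.21803812 0.12735749]
EighResult(eigenvalues=array([1.72669941e-05, 2.54404301e-04]), eigenvectors=array([[ 0.08997623, -0.99594391],
       [-0.99594391, -0.08997623]]))
{'time': 0.2, 'joint_positions': array([ 1.21990506e+00,  8.77050733e-02,  1.37166718e+00,  2.03506604e-06,
        1.68360816e+00, -1.03125294e-01]), 'qvel': array([-0.00120573, -0.00151317, -0.00362248,  0.00083175,  0.00092182,
        0.00050464]), 'joint_torque': array([-8.72757346e-05, -3.40132499e+01, -3.02401900e+01,  7.16759241e-02,
        3.00407095e-02, -1.26213904e-04]), 'tool_pos': array([0.13479387, 0.53291386, 0.22973858]), 'ee_rot': array([-3.14021247e+00, -1.44871636e-04,  2.89382681e+00]), 'wrist_force': array([-0.23805493, -0.14109948, -0.02773781]), 'wrist_torque': array([-0.01804067, -0.05022812,  0.03728629]), 'finger_force': 0.0, 'width': 0.09386845636442204}
```

View pics/top.png

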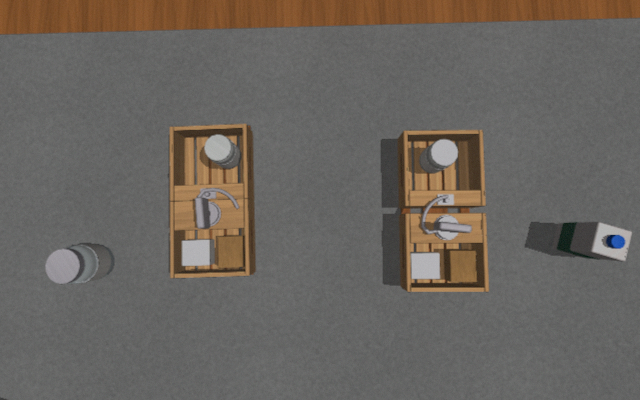

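Run:
```python
from h import *
W=np.load("top.npy")
for n,(l,t,r,b) in dict(right=(415,190,478,242),left=(190,185,240,233),bottle=(40,235,115,290),carton=(555,215,635,265)).items():
    w=W[t:b,l:r].reshape(-1,3); print(n,"maxz",np.nanpercentile(w[:,2],99.5))
    w=w[(w[:,2]>.127)].astype(np.float32)
    if n in("right","left"): print(len(w),cv2.minAreaRect(w[:,:2]),w.mean(0))
    else: print(w.min(0),w.max(0))
w=W[125:300,395:495].reshape(-1,3); w=w[(w[:,2]>.065)&(w[:,2]<.078)].astype(np.float32); print(cv2.minAreaRect(w[:,:2]))
```

```text
right maxz 0.1298506831447598Traceback (most recent call last):
  File "<stdin>", line 6, in <module>
cv2.error: OpenCV(4.12.0) /io/opencv/modules/imgproc/src/convhull.cpp:143: error: (-215:Assertion failed) total >= 0 && (depth == CV_32F || depth == CV_32S) in function 'convexHull'
```

```bash
python3 -m handwheel '[[[0,0,-0.093],[0.5,-1,0.2],0],[[0,0,-0.093],[0.5,-1,0.2],0],[[0,0,-0.093],[0.5,-0.8,0],0],[[0,0,-0.093],[0.5,-0.8,0],0],[[0,0,-0.093],[0.5,-0.8,0],0]]'
```

```text
time: 0.7
tool_pos: [0.2544, 0.3235, 0.2481]
ee_rot: [3.141, 0.0, 2.158]
wrist_force: [1.0, 0.8, 1.2]
width: 0.0938
finger_force: 0.0
```

Run:
```python
from h import *
W=np.load("top.npy")
for n,(l,t,r,b) in dict(right=(415,190,478,242),left=(190,185,240,233),bottle=(40,235,115,290),carton=(555,215,635,265)).items():
    w=W[t:b,l:r].reshape(-1,3); print(n,"maxz",np.nanpercentile(w[:,2],99.5))
    w=np.ascontiguousarray(w[(w[:,2]>.127)],np.float32)
    if n in("right","left"): print(len(w),cv2.minAreaRect(w[:,:2].copy()),w.mean(0))
    else: print(w.min(0),w.max(0))
w=W[125:300,395:495].reshape(-1,3); w=w[(w[:,2]>.065)&(w[:,2]<.078)]; print(cv2.minAreaRect(w[:,:2].astype(np.float32).copy()))
```

```text
right maxz 0.1298506831447598
184 ((0.5113860368728638, -0.22356383502483368), (0.05339623987674713, 0.012492053210735321), 82.370849609375) [ 0.5114257  -0.22390173  0.12856615]
left maxz 0.13048025506268582
199 ((0.5441406965255737, 0.21898137032985687), (0.054538000375032425, 0.013873857446014881), 5.597011566162109) [0.5437794  0.21918984 0.12886333]
bottle maxz 0.11156522987858748Traceback (most recent call last):
  File "<stdin>", line 7, in <module>
    return umr_minimum(a, axis, None, out, keepdims, initial, where)
ValueError: zero-size array to reduction operation minimum which has no identity
```

```bash
python3 -m handwheel '[[[0,0,-0.092],[0.4,-0.9,0],0],[[0,0,-0.092],[0.4,-0.9,0],0],[[0,0,-0.092],[0.4,-0.9,0],0],[[0,0,-0.092],[0.4,-0.9,0],0],[[0,0,-0.092],[0.4,-0.9,0],0]]'; python3 -m handwheel '[[[0,0,0],[0.5,-0.85,0],0],[[0,0,0],[0.5,-0.85,0],0],[[0,0,0],[0.5,-0.85,0],0],[[0,0,0],[0.5,-0.85,0],0],[[0,0,0],[0.5,-0.85,0],0]]'
```

```text
time: 1.2
tool_pos: [0.3541, 0.0983, 0.2483]
ee_rot: [3.14, -0.0, 1.435]
wrist_force: [0.7, -0.2, 0.0]
width: 0.0941
finger_force: 0.0
time: 1.7
tool_pos: [0.4795, -0.1144, 0.248]
ee_rot: [3.141, -0.0, 1.44]
wrist_force: [0.3, 1.1, 0.4]
width: 0.0946
finger_force: 0.0
```

```bash
python3 -m handwheel '[[[0,0,0],[0.21,-0.73,-0.3],0],[[0,0,0],[0.21,-0.73,-0.3],0],[[0,0,0],[0.22,-0.72,-0.3],0],[[0,0,0],[0,0,0],0]]'
python3 - <<'E'
from h import *
from scipy.spatial.transform import Rotation as R
W=np.load("top.npy"); w=W[215:265,555:635].reshape(-1,3); w=w[w[:,2]>.05]; print("carton",w.min(0),w.max(0))
o=robot.get_obs(); img,d=robot.snapshot("wrist"); c=robot.calibration("wrist"); K=np.array(c["mtx"]); X=np.array(c["hand_eye"])
cv2.imwrite("pics/wrist.png",img[:,:,::-1])
v,u=np.mgrid[:400,:640]; a=(u-K[0,2])/K[0,0]; b=(v-K[1,2])/K[1,1]; r=np.hypot(a,b)+1e-9
s=np.tan(r)/r; P=np.stack([a*s*d,b*s*d,d],-1)
P=P@X[:3,:3].T+X[:3,3]; P=P@R.from_euler('xyz',o["ee_rot"]).as_matrix().T+o["tool_pos"]
t=np.array([.5115,-.2237]); m=(d>0)&(np.linalg.norm(P[...,:2]-t,axis=-1)<.045)&(P[...,2]>.125)&(P[...,2]<.136)
w=P[m]; print(len(w),w.mean(0),cv2.minAreaRect(w[:,:2].astype(np.float32).copy())); print(o["tool_pos"],o["ee_rot"]); print("px",np.argwhere(m).mean(0))
E
```

```text
time: 2.1
tool_pos: [0.51, -0.2246, 0.1989]
ee_rot: [-3.135, -0.001, 1.436]
wrist_force: [-0.2, 0.4, -0.5]
width: 0.0938
finger_force: 0.0
carton [ 0.44785082 -0.52811755  0.05023438] [ 0.51696329 -0.45595644  0.13432338]
1193 [ 0.51059917 -0.22260197  0.1295045 ] ((0.5105699300765991, -0.2244364619255066), (0.05603347346186638, 0.014433390460908413), 81.78701782226562)
[ 0.50998411 -0.22459669  0.19891468] [-3.13549185e+00 -9.57169080e-04  1.43601350e+00]
px [217.54400671 318.9673093 ]
```

View pics/wrist.png

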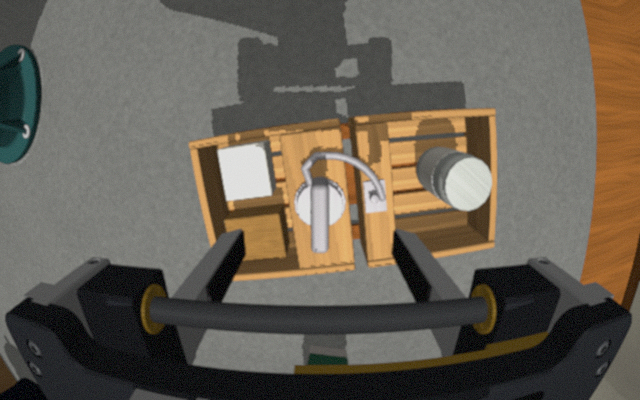

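The wing is at about (320,215), with its hub at (320,203), midway between the open fingers. The gap shows at column 352 and the hook hasn't gone round the pin at (375,195). The TCP is within 1 mm of the axis, so I'll descend and grip.

```bash
python3 -m handwheel '[[[0,0,0],[0,0,-0.52],0],[[0,0,0],[0,0,-0.52],0],[[0,0,0],[0,0,-0.52],0],[[0,0,0],[0,0,0],0]]'; python3 -m handwheel '[[[0,0,0],[0,0,0],1],[[0,0,0],[0,0,0],1],[[0,0,0],[0,0,0],1],[[0,0,0],[0,0,0],1],[[0,0,0],[0,0,0],1]]';python3 -m handwheel '[[[0,0,0],[0,0,0],1],[[0,0,0],[0,0,0],1],[[0,0,0],[0,0,0],1]]'
```

```text
time: 2.55
tool_pos: [0.5087, -0.2188, 0.1218]
ee_rot: [-3.135, -0.003, 1.442]
wrist_force: [-0.7, 0.1, -0.2]
width: 0.0941
finger_force: 0.0
time: 3.05
tool_pos: [0.5113, -0.2215, 0.126]
ee_rot: [3.14, 0.0, 1.441]
wrist_force: [-0.2, 0.8, 0.0]
width: 0.0574
finger_force: 0.0
time: 3.35
tool_pos: [0.5109, -0.2213, 0.125]
ee_rot: [-3.142, -0.0, 1.441]
wrist_force: [0.6, 1.1, 0.1]
width: 0.0336
finger_force: 0.0
```

```bash
python3 -m handwheel '[[[0,0,0],[0,-0.05,-0.1],1],[[0,0,0],[0,0,0],1],[[0,0,0],[0,0,0],1],[[0,0,0],[0,0,0],1],[[0,0,0],[0,0,0],1]]'; python3 -c "
from bench import robot
o=robot.get_obs();print(o['tool_pos'],o['ee_rot'],o['wrist_torque'],o['finger_force'],o['width'],o['joint_positions'])"
```

```text
time: 3.85
tool_pos: [0.5106, -0.2238, 0.1193]
ee_rot: [-3.141, -0.0, 1.441]
wrist_force: [-0.2, -0.2, -4.5]
width: 0.014
finger_force: 30.0
[ 0.51059949 -0.22379002  0.11931643] [-3.14056925e+00 -2.40870756e-04  1.44064207e+00] [-0.22072046 -0.09220213 -0.04596376] 29.99794903415932 0.013962822078751729 [-5.14679917e-01  1.52307968e-01  1.52127511e+00 -1.61452540e-04
  1.46904861e+00 -3.84509298e-01]
```

```bash
python3 -m handwheel '[[[0,0,-0.06],[0,0,0],1],[[0,0,-0.06],[0,0,0],1],[[0,0,-0.06],[0,0,0],1],[[0,0,-0.06],[0,0,0],1],[[0,0,-0.06],[0,0,0],1]]'; python3 -c "
from bench import robot
o=robot.get_obs();print(o['tool_pos'],o['ee_rot'],o['wrist_torque'],o['finger_force'],o['width'],o['joint_positions'])"
```

```text
time: 4.35
tool_pos: [0.511, -0.224, 0.1193]
ee_rot: [3.141, 0.0, 0.967]
wrist_force: [1.4, -2.2, -6.0]
width: 0.0139
finger_force: 30.0
[ 0.51101526 -0.22396342  0.11931872] [3.14147508e+00 3.06764848e-04 9.66544612e-01] [-0.31422089 -0.20315214  0.25299545] 30.024320208858626 0.013928946957734452 [-5.14491924e-01  1.52500701e-01  1.52105036e+00 -3.17747709e-04
  1.46795200e+00  8.97923796e-02]
```

Torque is 0.25 N m as expected and side forces are small, so I'll continue.

```bash
python3 -m handwheel '[[[0,0,-0.06],[0,0,0],1],[[0,0,-0.06],[0,0,0],1],[[0,0,-0.06],[0,0,0],1],[[0,0,-0.06],[0,0,0],1],[[0,0,-0.06],[0,0,0],1]]'; python3 -m handwheel '[[[0,0,-0.06],[0,0,0],1],[[0,0,-0.06],[0,0,0],1],[[0,0,-0.06],[0,0,0],1],[[0,0,-0.04],[0,0,0],1],[[0,0,0],[0,0,0],1]]'; python3 -c "
from bench import robot
o=robot.get_obs();print(o['tool_pos'],o['ee_rot'],o['wrist_torque'],o['finger_force'],o['width'],o['joint_positions'])"
```

```text
time: 4.85
tool_pos: [0.5113, -0.2243, 0.1193]
ee_rot: [3.14, -0.0, 0.495]
wrist_force: [3.6, -2.3, -5.6]
width: 0.0139
finger_force: 30.0
time: 5.35
tool_pos: [0.5114, -0.2247, 0.1194]
ee_rot: [3.14, -0.001, 0.153]
wrist_force: [2.8, -3.8, -8.0]
width: 0.0138
finger_force: 30.0
[ 0.51142659 -0.22466302  0.11935668] [ 3.13981471e+00 -7.21449452e-04  1.52774564e-01] [-0.63289079 -0.48950854 -0.01293861] 29.998934106388333 0.013808718768488718 [-5.14852405e-01  1.52837687e-01  1.52058933e+00 -9.54727500e-04
  1.46649837e+00  9.03268604e-01]
```

```bash
for i in 1; do :; done; python3 -m handwheel '[[[0,0,-0.04],[0,0,0],1],[[0,0,-0.03],[0,0,0],1],[[0,0,0],[0,0,0],1]]'; P="
from bench import robot
o=robot.get_obs();print(o['ee_rot'],o['wrist_torque'])"; python3 -c "$P"; python3 -m handwheel '[[[0,0,-0.03],[0,0,0],1],[[0,0,0],[0,0,0],1]]'; python3 -c "$P"
```

```text
time: 5.65
tool_pos: [0.5114, -0.2247, 0.1194]
ee_rot: [3.14, -0.001, 0.045]
wrist_force: [3.4, -4.6, -7.2]
width: 0.0137
finger_force: 30.1
[ 3.13959475e+00 -8.64427617e-04  4.45002938e-02] [-0.69187047 -0.49268787  0.45382652]
time: 5.85
tool_pos: [0.5115, -0.2247, 0.1194]
ee_rot: [3.14, -0.001, -0.002]
wrist_force: [4.0, -4.7, -7.6]
width: 0.0145
finger_force: 31.3
[ 3.13950875e+00 -1.13942865e-03 -1.82274953e-03] [-0.70663791 -0.5529219   0.70118193]
```

The moment has risen well past 0.25 N m and the wing is starting to slip in the pads, so it's at the stop. I'll open, rise and check.

```bash
python3 -m handwheel '[[[0,0,0],[0,0,0],0.3],[[0,0,0],[0,0,0],0.3],[[0,0,0],[0,0,0],0.3],[[0,0,0],[0,0,0],0.3]]'; python3 -m handwheel '[[[0,0,0],[0,0,0.5],0.3],[[0,0,0],[0,0,0.7],0.3],[[0,0,0],[0,0,0.8],0.3],[[0,0,0],[0,0,0],0.3],[[0,0,0],[0,0,0],0.3]]'
python3 - <<'E'
from h import *
from scipy.spatial.transform import Rotation as R
o=robot.get_obs(); img,d=robot.snapshot("wrist"); c=robot.calibration("wrist"); K=np.array(c["mtx"]); X=np.array(c["hand_eye"])
cv2.imwrite("pics/wrist2.png",img[:,:,::-1])
v,u=np.mgrid[:400,:640]; a=(u-K[0,2])/K[0,0]; b=(v-K[1,2])/K[1,1]; r=np.hypot(a,b)+1e-9
s=np.tan(r)/r; P=np.stack([a*s*d,b*s*d,d],-1)
P=P@X[:3,:3].T+X[:3,3]; P=P@R.from_euler('xyz',o["ee_rot"]).as_matrix().T+o["tool_pos"]
t=np.array([.5105,-.2240]); m=(d>0)&(np.linalg.norm(P[...,:2]-t,axis=-1)<.045)&(P[...,2]>.125)&(P[...,2]<.136)
w=P[m]; print(len(w),w.mean(0),cv2.minAreaRect(w[:,:2].astype(np.float32).copy())); print(o["tool_pos"],o["ee_rot"],o["wrist_force"])
E
```

```text
time: 6.25
tool_pos: [0.511, -0.2237, 0.1207]
ee_rot: [3.141, -0.001, -0.004]
wrist_force: [-0.2, -0.0, -0.1]
width: 0.0427
finger_force: 0.0
time: 6.75
tool_pos: [0.5114, -0.224, 0.2217]
ee_rot: [3.14, -0.003, -0.004]
wrist_force: [-0.3, 0.8, -0.6]
width: 0.0657
finger_force: 0.0
1009 [ 0.51256674 -0.22473034  0.12953746] ((0.5112107396125793, -0.22466880083084106), (0.05453987047076225, 0.014575122855603695), 4.254806041717529)
[ 0.5114452  -0.22400576  0.22170098] [ 3.14008611e+00 -2.80360377e-03 -4.08699027e-03] [-0.27165086  0.8217061  -0.55873795]
```

View pics/wrist2.png

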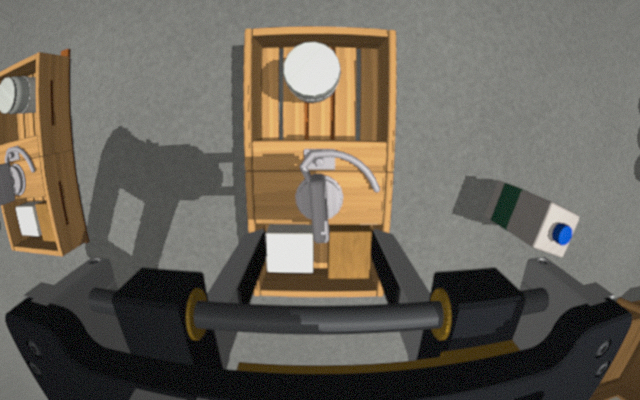

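Run:
```python
from h import *
W0=np.load("top.npy"); img,W=cloud("top"); cv2.imwrite("pics/top2.png",cv2.resize(img[110:310,150:510,::-1],None,fx=2,fy=2))
def rect(W,cx,cy):
    m=(abs(W[...,0]-cx)<.2)&(abs(W[...,1]-cy)<.11)&(W[...,2]>.03)&(W[...,2]<.085)
    return cv2.minAreaRect(W[m][:,:2].astype(np.float32).copy())
print("before R",rect(W0,.51,-.224),"after",rect(W,.51,-.224)); print("locked",rect(W0,.54,.219),rect(W,.54,.219))
for cx,cy in((.511,-.2245),(.544,.219)):
    m=(np.hypot(W[...,0]-cx,W[...,1]-cy)<.045)&(W[...,2]>.127)&(W[...,2]<.136)
    print(m.sum(), cv2.minAreaRect(W[m][:,:2].astype(np.float32).copy()) if m.sum()>5 else "")
```

```text
before R ((0.5454237461090088, -0.22474756836891174), (0.15126651525497437, 0.3022032082080841), 89.22876739501953) after ((0.5390802025794983, -0.22422203421592712), (0.15068767964839935, 0.2893988788127899), 89.24324035644531)
locked ((0.5713603496551514, 0.2201361358165741), (0.29056820273399353, 0.15108397603034973), 1.03700852394104) ((0.5712317824363708, 0.2197711318731308), (0.2904934585094452, 0.15141327679157257), 0.7979061603546143)
0 
203 ((0.5439772605895996, 0.219095379114151), (0.054956886917352676, 0.01300160400569439), 4.653944492340088)
```

View pics/top2.png

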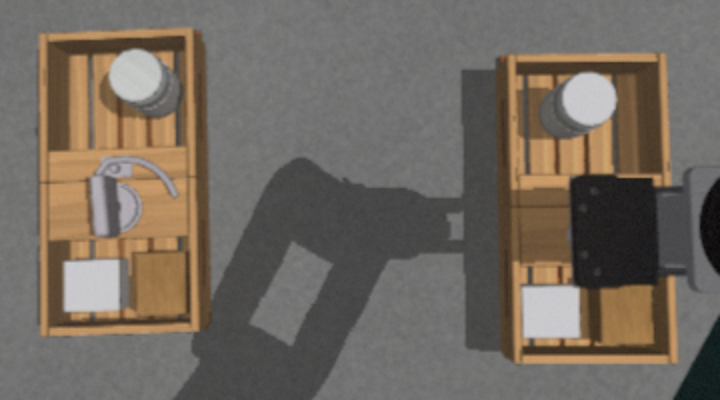

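The gap has closed: the caddy's length went from 302 to 289 mm, matching the 290 mm of the locked one. The latch is at about 1.48 rad, latch 2 hasn't moved, and the gripper is clear.

```bash
python3 -c "
from bench import robot
print(robot.close_job())"
```

```text
the job is handed in; nothing more can be done
None
```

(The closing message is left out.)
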